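# Send the wagon into the house siding with the sector plate

## Task

Pull up the spring plunger of the swinging track deck, swing the deck with the open wagon on it round to the siding that ends at the model house, and let the plunger snap fully down into that siding's hole. Then push the wagon, without lifting it, off the deck and along the siding right up to the buffer stop. Leave the plunger down and do not disturb the house, the tree, the locomotive or the paint pot.

Things in the scene. Friction and masses are not known exactly. Their poses are not given: they have to be found in the camera images.
- pivot (a point): Vertical axis about which the track deck swings, at track-floor height, 40 mm above the table. Site axes are the board's: +y from the pivot along the middle track, +x to the right of that (away from the robot). The deck is a tray 50 mm wide reaching from 20 mm behind the pivot, where a plate 14 mm above the floor closes it, to 200 mm ahead of it, where it is open.
- deck (a joint): Swing angle of the deck, rad: 0 in line with the middle track (start), positive anticlockwise from above, stops at +-0.36. The siding on the robot's side is at +0.30, the far one at -0.30. The hinge is light (about 1 N at the knob, also with the pin riding on the plate) and stays where left. With the plunger down in a hole the deck is locked, with a play of about 0.01 rad.
- plunger (a joint): How far the spring plunger is pulled up, m: 0 fully down in a hole, 0.014 at most. Above 0.0085 the pin is clear of the hole and the deck can swing; let go between holes, the pin rides on the steel index plate at about 0.0085 and snaps down by itself over a hole. The spring pulls down with 5 N at the bottom, 8.5 N at the top.
- knob (a point): Middle of the plunger's upright black knob, a cylinder 24 mm thick and 16 mm high, 66 mm above the table when down. It rides on the deck on the robot's side, 70 mm from the track's middle line and 140 mm along it from the pivot. Below it are a 19 mm housing (top 55 mm above the table) and a 34 mm wide steel bracket (top 40 mm above the table).
- hole_near (a point): Hole in the index plate for the siding on the robot's side (deck +0.30), top of the plate, 32 mm above the table. Holes are 11 mm square, the pin 8 mm thick, on a circle of 157 mm radius about the pivot.
- hole_mid (a point): Hole for the middle track (deck 0), in which the pin sits at the start.
- hole_far (a point): Hole for the siding on the far side (deck -0.30).
- wagon_mid (a point): Middle of the open-topped goods wagon, half-way up (15 mm above the track floor). Its body is 158 mm long and 34 mm wide, its ends reach from 11 to 29 mm above the floor; a thin coupler sticks out 11 mm at each end. Its x runs along it. About 90 g; its wheels do not turn, it slides. At the start it is on the deck, its middle 78 to 95 mm from the pivot.
- park_near (a point): Where the wagon's middle is when it stands against the buffer stop of the siding on the robot's side: 316 mm from the pivot (bumpers at 395 mm, 18 mm above the floor).
- park_far (a point): The same for the siding on the far side of the middle track.
- house: The model house, 76 x 85 x 86 mm, origin under its middle, on the board, about 50 mm behind the buffer stop of the siding that is wanted, near or far.
- tree: The model tree, 60 x 63 x 87 mm, origin under its middle, behind the buffer stop of the other siding.
- loco: The model locomotive, 175 x 30 x 53 mm, standing on the middle track; origin under its middle.
- pot: Small paint pot, 33 mm diameter, 36 mm high, on the board on the far side of the pivot; origin under its middle.
- board: Fixed plywood board 370 x 560 mm, top 22 mm above the table, origin on the table under its middle, the pivot 225 mm from there along its -y. Three fixed tracks begin 204 mm from the pivot and run out, at deck angles -0.30, 0 and +0.30 rad. Floors are level with the deck's; side angles, 39 mm apart inside, rise 14 mm above them. The two outer tracks are the sidings, each ending in a buffer stop.
There are look-alikes about, which are no part of the job. Leave any green or yellow look-alike of the house alone.

How it is judged:
On the way, in this order (a step that is already met when the one before it is completed fails the run):
1. the plunger is pulled up clear of the middle hole (value of joint plunger above 0.0088 m), for 0.1 s.
2. the deck is locked at the house siding: plunger down in that hole, with the wagon still on the deck (value of joint plunger below 0.002 m and horizontal distance between wagon_mid and pivot below 0.14 m and ((value of joint deck above 0.28 rad and horizontal distance between house and park_near below 0.2 m) or (value of joint deck below -0.28 rad and horizontal distance between house and park_far below 0.2 m))), for 0.2 s.
At the end, for the whole second after the job is handed in: The wagon stands upright and still in the siding that ends at the house, its middle within 15 mm of where it is when against the buffer stop; the deck is still lined up with that siding (within 0.02 rad) and the plunger is down in its hole (within 2 mm) (value of joint plunger below 0.002 m and linear speed of wagon below 0.02 m/s and angle between wagon_mid's own z axis and vertical below 0.1 rad and ((value of joint deck above 0.28 rad and horizontal distance between house and park_near below 0.2 m and horizontal distance between wagon_mid and park_near below 0.015 m) or (value of joint deck below -0.28 rad and horizontal distance between house and park_far below 0.2 m and horizontal distance between wagon_mid and park_far below 0.015 m))); the robot touches nothing.
It fails at once if the wagon is lifted more than 20 mm off the track (z of wagon_mid in the frame of pivot above 0.035 m).
It fails at once if the house, the tree, the locomotive or the paint pot is shifted by more than 20 mm (distance of any of house, tree, loco, pot from where it was at the start of the episode above 0.02 m).
It also fails if it takes over 64 s, if anything falls off the work surface, if the arm or the gripper's body presses on something with over 40 N, if the wrist force passes 120 N, or if a joint passes its speed limit or range.

## Robot

A 7-joint arm with a two-finger parallel gripper is mounted at the origin on the work surface; the furniture and walls round the work are solid. World frame = base frame: x ahead of the robot, y to its left, z up, the work surface at z = 0. Lengths are in m, angles in rad, forces in N, time in s.
With the tool pointing down it reaches from about 0.425 to 0.95 m from the base axis. Payload 4.7 kg.
Tool frame: the origin (TCP) lies on the centre line of the jaws, within the pads' length; the fingertips stand robot.nose_length ahead of it and the grasp point (between the pads) lies 8 mm behind it (robot.nose_length is the distance from the TCP to the fingertips, in m); z points along the fingers, y is the line along which they close (so a half turn about z gives the same grasp; the last joint's range is limited). The gripper opens to 85 mm and grips with 20 to 120 N. Pads are 22 mm wide; open, the fingers measure 114 mm over their backs; the gripper's body (76 mm by 85 mm) begins 54 mm behind the grasp point. The pads swing forward as they close: fully open they stand 13 mm farther back than shut.
Start: joints at [-1.218, 0.469, -0.049, 1.532, 0.024, 1.141, -0.082], TCP at [0.251, 0.626, 0.242] pointing down, gripper open.
Joint ranges: [-2.59, 2.59], [-0.33, 1.99], [-1.39, 1.29], [0.1, 2.45], [-1.04, 4.18], [0.21, 1.99], [-2.66, 2.66]. Speed limits (rad/s): [2.57, 2.57, 3.14, 3.14, 3.14, 3.14, 3.14].

## Interface

Orientations are given as [roll, pitch, yaw] about the fixed x, y, z axes, in that order (R = Rz(yaw) Ry(pitch) Rx(roll)).
In Python, from plant import robot gives the robot as it stands. Calls block until the motion is done:
- robot.goto(position, orientation): joint-space move of the TCP to a pose.
- robot.move_straight(position, vel=0.15, attitude=None, contact_N=None): straight line of the TCP; attitude=None keeps the orientation; vel is the mean speed in m/s. With contact_N (N) it stops when the force on the tool has changed by that much, and returns True; else False.
- robot.move_joints(angles): joint-space move.
- robot.grip(opening, strength=None): opening from 0.0 (shut) to 1.0 (fully open); strength is the grip in N (None keeps the last); returns when the fingers have stopped.
- robot.sleep(seconds).
- robot.inverse_kinematics(position, orientation): joint angles nearest the present ones, or None.
- robot.sense(): the state.
- robot.grab_frame(name): name is "scene" or "side" or "wrist"; returns a dict with "image" (480x640x3 uint8, red, green, blue), "range_z" (480x640 float32, m along the optical axis (not along the pixel's ray), 0 where there is no reading), "fx", "fy", "cx", "cy" (pixels), "dist_coeffs" ([k1, k2, p1, p2, k3] as OpenCV has them; the pictures are not rectified), "R" (3x3) and "t" (3): a world point X has camera coordinates R X + t. Camera axes: x right, y down, z forward; pixel columns grow to the right and rows downward; lengths in m; the calibration is good to about 2 mm. A picture is of the moment at which its call begins.
A pose or a line that the arm cannot do raises robot.IKError and nothing moves.
- robot.close_job(): hands the job in; it is judged then, once.
The state is a dict: "t": time; "joint_pos": joint angles; "joint_velocities": joint speeds; "effort": joint torques, N m; "tcp_pos": TCP position; "tcp_rot": TCP orientation; "wrist_force": force on the tool from outside, world axes, zero at the start; "torque": the same for the moment, N m; "opening": opening from 0.0 (shut) to 1.0 (fully open); "gripper_force": force on a finger pad.
Only numpy, scipy, OpenCV 4.12 (cv2) and the standard library are available. Lean on these libraries where they do the work, as an engineer would, in place of code of your own. Each camera call takes 0.05 s, during which the arm holds its last target. There are 200 camera calls.

## Working session

There is one attempt and no reset: what is moved stays moved. The work goes in short steps, each a Python script; the robot and the scene stay as the last script left them, time stands still between calls to the robot, and variables do not carry over. Pictures are saved under pics/ and viewed, at most 10 in all, crops included, and the job is handed in when it is done.

```bash
mkdir -p pics; ls; cat > h.py <<'E'
import numpy as np, cv2
from plant import robot
def px2(f,u,v,z):
    "pixel -> world point on plane z"
    K=np.array([[f['fx'],0,f['cx']],[0,f['fy'],f['cy']],[0,0,1]])
    p=cv2.undistortPoints(np.array([[[u,v]]],float),K,np.array(f['dist_coeffs'],float))[0,0]
    R=np.array(f['R']);c=-R.T@np.array(f['t']);d=R.T@np.array([*p,1])
    return c+d*(z-c[2])/d[2]
def cloud(f):
    "world xyz of every pixel from range"
    K=np.array([[f['fx'],0,f['cx']],[0,f['fy'],f['cy']],[0,0,1]])
    g=np.stack(np.meshgrid(np.arange(640),np.arange(480)),-1).reshape(-1,1,2).astype(float)
    p=cv2.undistortPoints(g,K,np.array(f['dist_coeffs'],float))[:,0]
    P=np.c_[p,np.ones(len(p))]*f['range_z'].reshape(-1,1)
    return ((P-np.array(f['t']))@np.array(f['R'])).reshape(480,640,3)
def save(f,n): cv2.imwrite('pics/'+n,f['image'][:,:,::-1])
E
python3 - <<'E'
from h import *
import pickle
for n in('scene','side'):
    f=robot.grab_frame(n);save(f,n+'0.png');pickle.dump(f,open(n+'0.pkl','wb'))
    print(n,-np.array(f['R']).T@f['t'],f['fx'])
print(robot.nose_length,robot.sense())
E
```

```text
pics
scene [-0.53100843 -0.54068671  0.86487409] 555.637918122751
side [ 0.55916669 -1.04006994  0.69266455] 498.3060216339171
0.011 {'t': 0.1, 'joint_pos': array([-1.21786399,  0.46934839, -0.04859422,  1.53361656,  0.02408632,
        1.14097317, -0.08231763]), 'joint_velocities': array([ 4.26258781e-04, -4.89310254e-04, -4.59899082e-04, -2.87701453e-03,
        5.26849831e-04, -3.22670430e-03, -9.30741119e-05]), 'effort': array([ 5.00107399e-04, -5.11515784e+01, -4.71971731e-02, -2.38393217e+01,
        1.07678049e-02,  4.39770520e-03,  1.36176467e-05]), 'tcp_pos': array([0.25131013, 0.62591367, 0.24135686]), 'tcp_rot': array([-3.13983282e+00,  4.96921599e-05,  2.75976630e+00]), 'wrist_force': array([ 0.48261479,  0.02610512, -0.04686688]), 'torque': array([ 0.04047663, -0.01035597,  0.06197638]), 'gripper_force': 0.0, 'opening': 1.0010116637971416}
```

View pics/scene0.png

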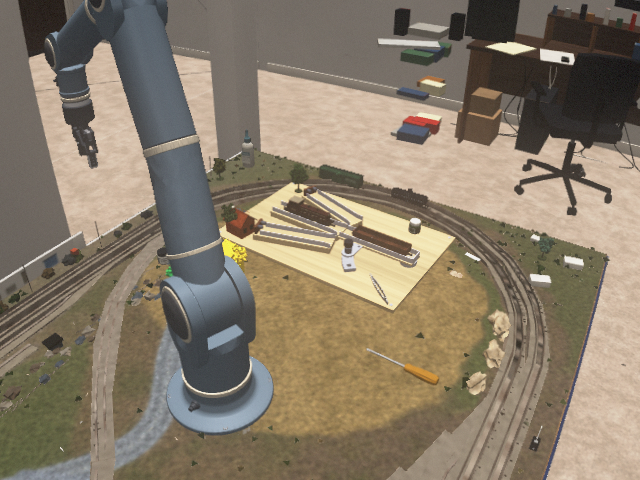

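View pics/side0.png

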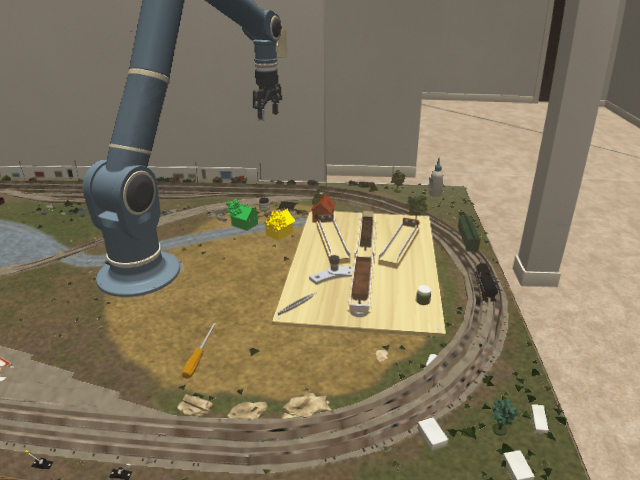

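The scene view shows the red house at (240,222), behind the siding on the robot's side. The tree is at (298,175), behind the far siding, and the green (175,272) and yellow (233,252) look-alikes are off the board. In the side view the red house is at (323,207), the knob at (335,263), the wagon at (361,278) and the pot at (424,295). Next I'll enlarge the view to confirm and fit the board and knob from the range data.

```bash
python3 - <<'E'
from h import *
import pickle
F={n:pickle.load(open(n+'0.pkl','rb')) for n in('scene','side')}
s=F['side']
cv2.imwrite('pics/crop.png',cv2.resize(s['image'][185:335,265:455,::-1],None,fx=4,fy=4,interpolation=cv2.INTER_CUBIC))
for n,f in F.items():
    C=cloud(f);hsv=cv2.cvtColor(f['image'],cv2.COLOR_RGB2HSV)
    # board: light wood at z=22 mm
    m=(np.abs(C[...,2]-.022)<.008)&(hsv[...,2]>150)&(hsv[...,1]<140)&(f['range_z']>0)&(C[...,0]>.3)&(C[...,0]<1.2)&(abs(C[...,1])<.6)
    m=cv2.morphologyEx(m.astype(np.uint8),cv2.MORPH_OPEN,np.ones((3,3)))
    k,l,st,_=cv2.connectedComponentsWithStats(m);b=1+np.argmax(st[1:,4]);
    cs,_=cv2.findContours((l==b).astype(np.uint8),0,2);c=max(cs,key=cv2.contourArea)[:,0]
    W=np.array([px2(f,u,v,.022)[:2] for u,v in c])
    r=cv2.minAreaRect((W*1000).astype(np.float32));print(n,'board',r,cv2.boxPoints(r).round().tolist())
    # knob and red house
    for nm,lo,hi,val in(('knob',.068,.082,90),):
        q=(C[...,2]>lo)&(C[...,2]<hi)&(hsv[...,2]<val)&(C[...,0]>.35)&(C[...,0]<1)&(abs(C[...,1])<.4)&(f['range_z']>0)
        k,l,st,ce=cv2.connectedComponentsWithStats(q.astype(np.uint8))
        for i in range(1,k):
            if st[i,4]>10: print(nm,ce[i],st[i,4],np.median(C[l==i],0))
E
```

```text
scene board ((579.88037109375, 73.38333129882812), (560.94384765625, 373.5718688964844), 87.17745971679688) [[380.0, -198.0], [753.0, -216.0], [780.0, 344.0], [407.0, 363.0]]
knob [299.03773585 177.81132075] 53 [0.72204556 0.28015253 0.07473979]
knob [305.91156463 209.95238095] 147 [0.57641881 0.17068261 0.07357478]
knob [229.09722222 216.44444444] 72 [0.4331627  0.31944393 0.07650161]
side board ((583.9349365234375, 72.55029296875), (560.5532836914062, 370.2290344238281), 87.19551086425781) [[385.0, -198.0], [755.0, -216.0], [783.0, 343.0], [413.0, 362.0]]
knob [314.93103448 200.62068966] 29 [0.43616064 0.31273459 0.07787652]
knob [417.73333333 209.89333333] 75 [0.73781801 0.26709207 0.07548301]
knob [364.6875 221.1875] 16 [0.58380603 0.18447858 0.08018189]
knob [369.95833333 225.29166667] 24 [0.59864811 0.15519378 0.07980793]
knob [364.93333333 228.26666667] 15 [0.5850007  0.13898103 0.0808085 ]
knob [365.52380952 237.5       ] 42 [0.5852777  0.09647105 0.07377531]
knob [333.96226415 258.8490566 ] 53 [ 0.51050894 -0.01491463  0.07414987]
```

View pics/crop.png

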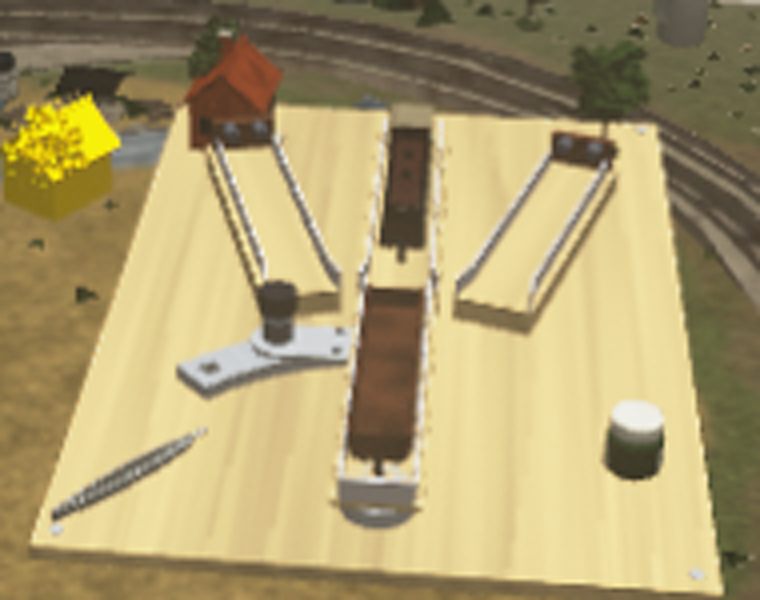

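The enlarged crop confirms that the red house stands on the board behind the siding on the robot's side, so I want deck +0.30. The green and yellow houses are off the board. The board is 560 x 371 mm (given 560 x 370). The expected knob position (0.508, -0.009) matches the seen one (0.5105, -0.015). I'll hover above it and check from close by.

```bash
cat >> h.py <<'E'
YB=-0.049
PIV=np.array([.582,.073])-.225*np.array([np.sin(-YB),np.cos(YB)])
def rot(a): return np.array([[np.cos(a),-np.sin(a)],[np.sin(a),np.cos(a)]])
def bw(x,y,deck=0.): return PIV+rot(YB+deck)@np.array([x,y])   # deck frame -> world
E
python3 - <<'E'
from h import *
print(PIV,bw(-.07,.14))
k=bw(-.07,.14)
best=None
for yaw in(YB,YB+np.pi):
    q=robot.inverse_kinematics([*k,.2],[np.pi,0,yaw]);print(yaw,q)
    if q is not None and (best is None or abs(q[6])<abs(best[1][6])): best=(yaw,q)
robot.move_joints(best[1]);robot.grip(.5)
f=robot.grab_frame('wrist');save(f,'w1.png')
import pickle;pickle.dump(f,open('w1.pkl','wb'))
s=robot.sense();print(best[0],s['t'],s['tcp_pos'],s['opening'],s['wrist_force'])
E
```

```text
[ 0.57097941 -0.15172994] [ 0.50792068 -0.00846935]
-0.049 [-0.74492556  0.30844366  0.83512588  2.00725401 -0.28181799  0.94294291
 -1.3852394 ]
3.092592653589793 [-0.38814123  0.24772223  0.38240891  1.99049497 -0.11492444  0.92380498
  1.57492069]
-0.049 3.075 [ 0.50793142 -0.00844695  0.20000986] 0.5011305511024013 [ 0.10671223  0.23128013 -0.26194814]
```

View pics/w1.png

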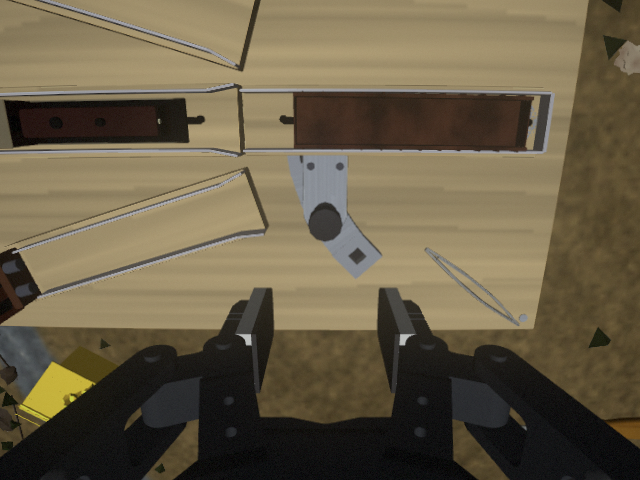

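The wrist view shows the knob at (325,222), the near hole at (358,256), the wagon from column 293 to 533, and the deck from its end at 240 to the plate at 543. I'll measure these by casting rays onto their heights.

```bash
python3 - <<'E'
from h import *
import pickle
f=pickle.load(open('w1.pkl','rb'))
g=cv2.cvtColor(f['image'],cv2.COLOR_RGB2GRAY)
m=(g[195:250,295:355]<70).astype(np.uint8);k,l,st,ce=cv2.connectedComponentsWithStats(m);i=1+np.argmax(st[1:,4])
u,v=ce[i]+[295,195];print('knob px',u,v,st[i])
def brd(p): return rot(-YB)@(p[:2]-PIV)
for n,a in dict(knob=(u,v,.074),hole=(358,256,.032),deckL=(241,88,.054),deckR=(241,153,.054),plateT=(549,93,.054),plateB=(549,153,.054),wfront=(293,120,.069),wrear=(533,122,.069)).items():
    p=px2(f,*a);print(n,p.round(4),'board',brd(p).round(4))
print('exp hole',rot(.3)@[-.07,.14])
E
```

```text
knob px 324.6274921301154 222.00734522560336 [ 13   8  34  38 953]
knob [ 0.5135 -0.0104  0.074 ] board [-0.0643  0.1383]
hole [ 0.4716 -0.036   0.032 ] board [-0.1049  0.1108]
deckL [0.6054 0.0421 0.054 ] board [0.0249 0.1953]
deckR [0.5618 0.0468 0.054 ] board [-0.0189  0.1978]
plateT [ 0.5931 -0.1699  0.054 ] board [ 0.023 -0.017]
plateB [ 0.5518 -0.1743  0.054 ] board [-0.0181 -0.0234]
wfront [0.5825 0.007  0.069 ] board [0.0037 0.1591]
wrear [ 0.5744 -0.1524  0.069 ] board [ 0.0035 -0.0005]
exp hole [-0.10824638  0.11306069]
```

All points agree to a few mm, with a common offset of about +3 mm in x and -2 mm in y. The wagon measures 159.6 mm (given 158). I'll shift the pivot by that and grasp the knob.

```bash
echo "PIV=PIV+rot(YB)@np.array([.0035,-.002])" >> h.py
python3 - <<'E'
from h import *
k=bw(-.07,.14);print(k)
robot.goto([*k,.11],[np.pi,0,YB])
print(robot.move_straight([*k,.061],vel=.08,contact_N=8))
robot.grip(0.,60)
s=robot.sense();print(s['t'],s['tcp_pos'],s['opening'],s['gripper_force'],s['wrist_force'])
robot.move_straight([*k,.0725],vel=.03)
robot.sleep(.3)
s=robot.sense();print(s['t'],s['tcp_pos'],s['opening'],s['gripper_force'],s['wrist_force'])
save(robot.grab_frame('wrist'),'w2.png')
E
```

```text
[ 0.51131852 -0.01063838]
False
4.6167 [ 0.51141057 -0.00872838  0.06172552] 0.252124644124937 58.50222445093095 [-1.62131199  3.53107254  4.39586737]
5.45 [ 0.50993777 -0.00937533  0.07189339] 0.2526228228827995 58.96557147614658 [-1.0518354   4.7600778  -7.64828472]
```

View pics/w2.png

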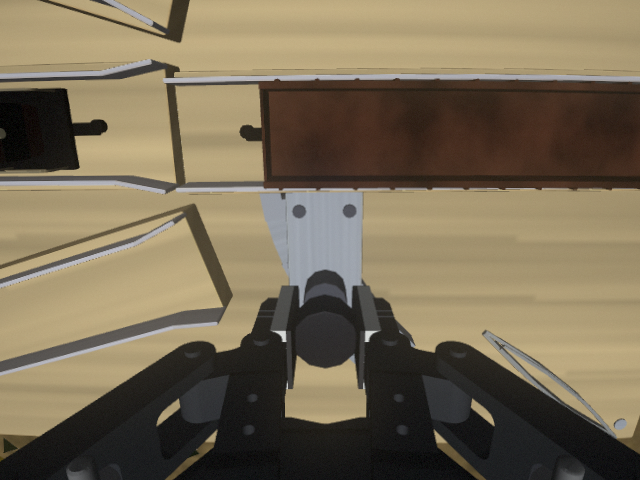

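The grasp is good. The knob sits between the pads at (325,335) and has been raised about 10 mm, and the 7.6 N downward pull matches the spring. Next I swing along the arc and lower with a contact check.

```bash
python3 - <<'E'
from h import *
k0=np.array([*bw(-.07,.14)])*.5+.5*robot.sense()['tcp_pos'][:2]   # between model and felt
def pose(d,z): return [*(PIV+rot(d)@(k0-PIV)),z]
robot.move_straight(pose(0,.0735),vel=.03)
for d in np.arange(.05,.301,.05):
    robot.move_straight(pose(d,.0735),vel=.06,attitude=[np.pi,0,YB+d])
    s=robot.sense();print(round(d,2),s['t'],(s['tcp_pos']-pose(d,.0735)).round(4),s['wrist_force'].round(1))
robot.sleep(.2)
c=robot.move_straight(pose(.3,.0625),vel=.02,contact_N=14)
s=robot.sense();print(c,s['t'],s['tcp_pos'],s['wrist_force'])
save(robot.grab_frame('wrist'),'w3.png')
E
```

```text
0.05 6.0333 [-0.0009  0.0005 -0.0002] [-0.8  6.2 -8.6]
0.1 6.3167 [-0.001   0.0004 -0.0002] [-1.   5.5 -8.1]
0.15 6.6 [-0.001   0.0003 -0.0002] [-1.6  5.4 -8.3]
0.2 6.8833 [-0.001   0.0003 -0.0002] [-1.7  4.7 -8.8]
0.25 7.1667 [-0.001   0.0003 -0.0003] [-1.9  5.4 -8.5]
0.3 7.45 [-0.0009  0.0003 -0.0003] [-2.6  4.3 -7.5]
False 8.35 [ 0.471116   -0.0340535   0.06254465] [-1.78580153  7.88668334 -6.56987092]
```

View pics/w3.png

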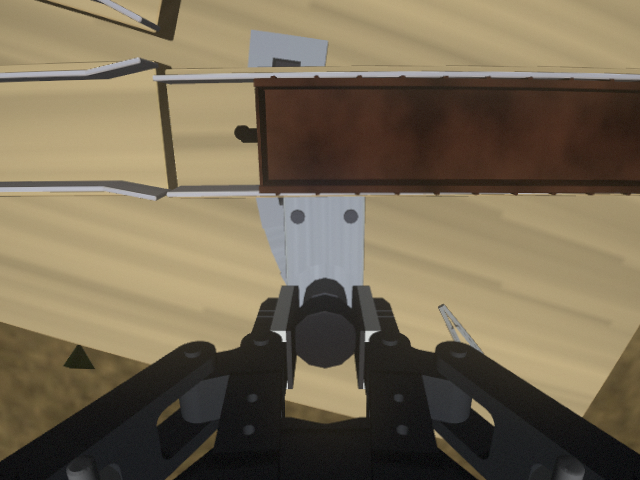

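The deck now lines up with the siding, rails meeting at column 165, and the plunger went down without meeting the plate. I'll release it, retreat and check the knob's height and position.

```bash
python3 - <<'E'
from h import *
import pickle
robot.grip(.5);p=robot.sense()['tcp_pos']
robot.move_straight([p[0],p[1],.20],vel=.2)
f=robot.grab_frame('wrist');save(f,'w4.png');pickle.dump(f,open('w4.pkl','wb'))
g=cv2.cvtColor(f['image'],cv2.COLOR_RGB2GRAY);C=cloud(f)
m=(g[190:250,290:360]<70).astype(np.uint8);k,l,st,ce=cv2.connectedComponentsWithStats(m);i=1+np.argmax(st[1:,4])
u,v=ce[i]+[290,190];print('knob px',u,v,st[i],'z',np.median(C[190:250,290:360][l==i],0),C[int(v)-4:int(v)+5,int(u)-4:int(u)+5,2].mean())
w=px2(f,u,v,.074)
r=w[:2]-PIV; print('deck',np.arctan2(r[1],r[0])-YB-np.arctan2(.14,-.07),np.hypot(*r))
print(robot.sense()['t'],robot.sense()['wrist_force'])
f0=pickle.load(open('w1.pkl','rb'));print('z before',cloud(f0)[218:227,320:329,2].mean())
E
```

```text
knob px 321.39979123173276 226.758872651357 [ 15  17  33  39 958] z [ 0.47269207 -0.03566379  0.07277927] 0.07291381634328313
deck 0.29294003686026526 0.15569586720619813
9.625 [-0.31997479 -0.07822313 -0.45289806]
z before 0.07286165808045891
```

View pics/w4.png

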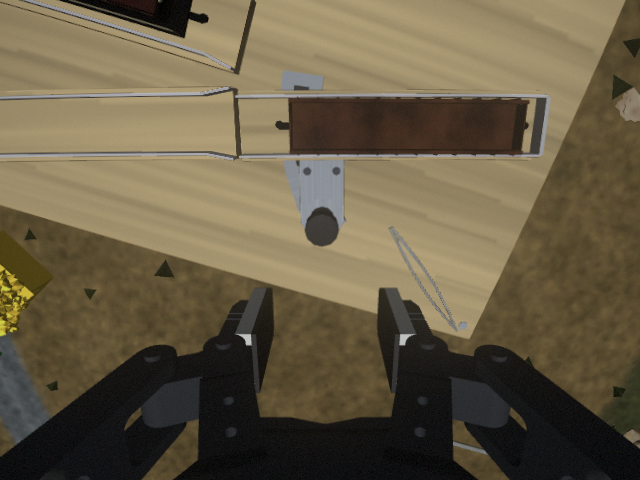

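The knob top is at the same height as at the start (72.9 mm both times), so the plunger is fully down at deck ≈ 0.293. The wagon spans columns 289 to 527 and is still on the deck. Next I push its rear end with nearly shut fingers straddling the coupler, fingertips above the plate and side angles.

```bash
python3 - <<'E'
from h import *
D=.297
P=lambda s,z:[*bw(0,s,D),z]
best=None
for yaw in(YB+D+np.pi/2,YB+D-np.pi/2):
    q=robot.inverse_kinematics(P(-.035,.15),[np.pi,0,yaw]);print(yaw,q)
    if q is not None and (best is None or abs(q[6])<abs(best[1][6])): best=(yaw,q)
robot.move_joints(best[1]);robot.grip(.09)
print(robot.sense()['opening'])
print('down',robot.move_straight(P(-.035,.069),vel=.08,contact_N=6))
robot.sleep(.2)
along=lambda:(rot(-YB-D)@(robot.sense()['tcp_pos'][:2]-PIV))
for s in(.05,.12,.18,.21):
    c=robot.move_straight(P(s,.069),vel=.08,contact_N=8)
    st=robot.sense();print(s,c,along().round(4),st['tcp_pos'][2],st['wrist_force'].round(1),st['t'])
    if c: break
f=robot.grab_frame('wrist');save(f,'w5.png')
import pickle;pickle.dump(f,open('w5.pkl','wb'))
E
```

```text
1.8187963267948966 [-0.05154768  0.47884312  0.39934178  1.80060453 -0.22931003  0.90776325
  0.69752401]
-1.3227963267948966 [-0.44471702  0.66550567  1.02218657  1.82161748 -0.65769731  1.03890562
 -2.05470421]
0.09216580133847571
down False
0.05 False [-0.0001  0.0495] 0.0690103702535197 [ 0.5 -0.6  0.8] 14.2167
0.12 False [-1.000e-04  1.198e-01] 0.06897439772613105 [0.4 0.1 0.8] 15.2417
0.18 False [-1.0e-04  1.8e-01] 0.06894831897671518 [-0.2 -0.4  0.2] 16.1417
0.21 False [-1.000e-04  2.108e-01] 0.06892601665790116 [-0.4  0.6  0. ] 16.6667
```

View pics/w5.png

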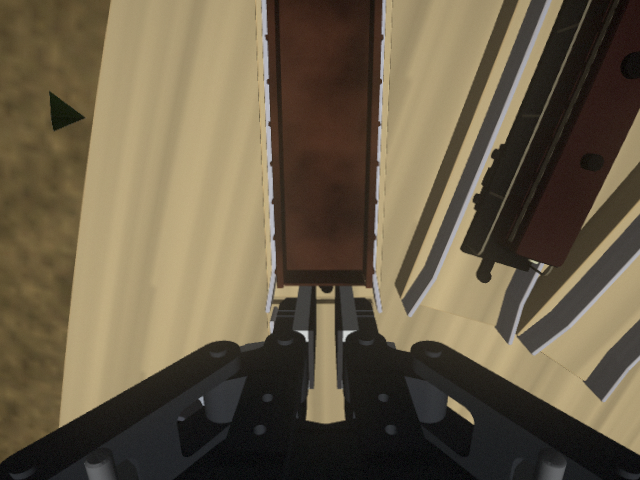

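The fingers at (325,290) are right on the wagon's rear end, straddling the coupler, and the wagon is in the siding. I'll push slowly to the stop, back off and verify.

```bash
python3 - <<'E'
from h import *
import pickle
D=.297
P=lambda s,z:[*bw(0,s,D),z]
along=lambda:(rot(-YB-D)@(robot.sense()['tcp_pos'][:2]-PIV))
c=robot.move_straight(P(.24,.069),vel=.03,contact_N=5)
st=robot.sense();print(c,along().round(4),st['wrist_force'].round(1),st['t'])
robot.move_straight(P(.19,.069),vel=.05)
robot.move_straight(P(.19,.25),vel=.15)
f=robot.grab_frame('wrist');save(f,'w6.png');pickle.dump(f,open('w6.pkl','wb'))
st=robot.sense();print(st['t'],st['wrist_force'].round(1))
E
```

```text
True [-1.000e-04  2.277e-01] [ 0.6 -1.   1.4] 17.375
19.675 [0.4 0.3 0.8]
```

View pics/w6.png

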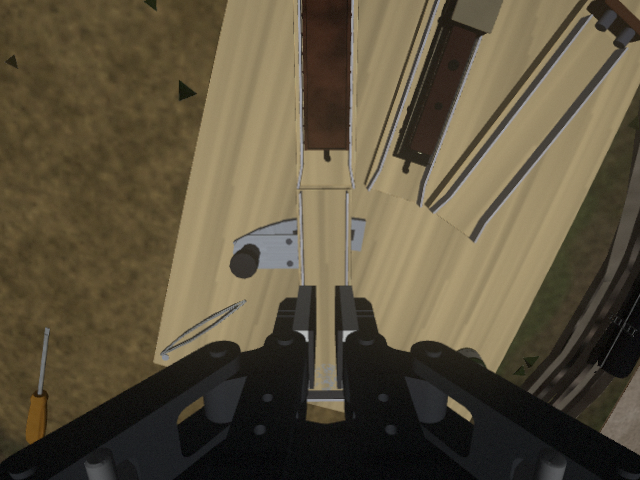

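The push stopped on contact at 0.2277 m along the siding, against 0.226 expected. The deck and siding are still aligned at row 188, and the wagon's rear is at (327,150). I'll check that by ray and hand in.

```bash
python3 - <<'E'
from h import *
import pickle
f=pickle.load(open('w6.pkl','rb'));b=lambda u,v,z:rot(-YB-.297)@(px2(f,u,v,z)[:2]-PIV)
r=b(327,150,.069);e=b(327,188,.04);k=b(244,261,.07);z=cloud(f)[256:266,240:248,2].mean()
print('rear',r,'deck end',e,'knob',k,z)
if abs(r[1]-.237)<.01 and z<.077: robot.close_job();print('closed')
E
```

```text
rear [0.00072034 0.23706949] deck end [0.00081876 0.20126277] knob [-0.07102818  0.14300499] 0.07681901133011158
the job is handed in; nothing more can be done
closed
```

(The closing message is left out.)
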